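Set the stop of the measuring bar and lock it

TASK

On the workshop's measuring bar, slide the stop along the bar until its pointer is in line with the middle of the arrow-shaped marker (not the square or the round one). Then press the stop's locking lever down flat, with the stop still on the mark, and leave everything else on the table where it is.

Things in the scene. Friction and masses are not known exactly. Their poses are not given: they have to be found in the camera images.
- gauge: The measuring bar, fixed: wooden base 480 x 185 x 16 mm (x = -65 to +120 mm) with a 16 mm round steel bar between two dark end posts (at y = -225 and +225 mm, 70 mm high). Origin on the table under the middle of the bar; y runs along the bar, x across it towards the markers, z up. Bar axis 50 mm above the table.
- stop_grip (a point): Centre of the stop's grip block, 100 mm above the table. The stop: aluminium collar (48 mm dia., top at 74 mm) round the bar, with an upright block on it 30 mm wide across the bar, 34 mm along it, top at 122 mm. Axes as the gauge's. Slides along y only, 180 mm either way from the bar's middle, against about 5 N friction (lever raised or flat); stays where left.
- pointer_tip (a point): Tip of the thin dark steel pointer, 6 mm wide, that sticks out low down from the middle of the stop towards the markers; 54 mm from the bar's axis in +x, 35 mm above the table, at the same y along the bar as the block's centre.
- lever_tip (a point): Top of the rounded free end (22 mm wide) of the locking lever, a dark steel strip 18 mm wide, 8 mm thick, hinged at the +y side of the grip block (21 mm from the block's centre, 90 mm above the table) and pointing away from it in +y. This point is 60 mm from the hinge; with the lever flat it is 81 mm from the block's centre, 94 mm above the table.
- lock_lever (a joint): Angle of the locking lever above level, rad: 0 is flat (locked, against its end stop), about 0.6 raised (open, as at the start). A stiff hinge (0.06 N m, 1 to 2 N of push at the free end); it stays where it is left.
- mark_arrow (a point): Middle of the top of the arrow-shaped marker: flat steel, 8 mm thick, fixed on the base, about 50 mm long and 55 mm wide, a straight stem with two barbs, its head pointing at the bar. This point is on the stem, 85 mm from the bar's axis in +x, 24 mm above the table; axes as the gauge's. The three markers change places from day to day.
- mark_square (a point): Same for the square marker (44 mm square). Not the one to use.
- mark_round (a point): Same for the round marker (44 mm disc). Not the one to use.
- tub_c (a point): Centre of an open red plastic tub, 110 x 140 x 60 mm; to be left alone.
- cone_c (a point): Centre of a blue cone of thread, 72 mm wide, 122 mm high; to be left alone.
- hoop_c (a point): Centre of a wooden embroidery hoop lying flat, 150 mm across, 12 mm high; to be left alone.
- jar_c (a point): Centre of a jar, 64 mm across, 85 mm high; to be left alone.

How it is judged:
On the way:
1. the stop's pointer is in line with the middle of the arrow-shaped marker (within 6 mm along the bar) while the locking lever is still raised (above 0.35 rad) (y of stop_grip in the frame of mark_arrow between -0.006 and 0.006 m and value of joint lock_lever above 0.35 rad and linear speed of stop below 0.01 m/s), for 0.2 s.
At the end, for the whole second after the job is handed in: The stop rests with its pointer within 6 mm, along the bar, of the middle of the arrow-shaped marker, and the locking lever is flat (below 0.1 rad) (y of stop_grip in the frame of mark_arrow between -0.006 and 0.006 m and value of joint lock_lever below 0.1 rad and linear speed of stop below 0.01 m/s); the robot touches nothing.
It fails at once if the tub, thread cone, hoop or jar is moved by more than 30 mm (distance of any of tub_c, cone_c, hoop_c, jar_c from where it was at the start of the episode above 0.03 m).
It also fails if it takes over 37 s, if anything falls off the work surface, if the arm or the gripper's body presses on something with over 40 N, if the wrist force passes 120 N, or if a joint passes its speed limit or range.

ROBOT

A 7-joint arm with a two-finger parallel gripper is mounted at the origin on the work surface. World frame = base frame: x ahead of the robot, y to its left, z up, the work surface at z = 0. Lengths are in m, angles in rad, forces in N, time in s.
With the tool pointing down it reaches from about 0.4 to 0.9 m from the base axis. Payload 5.5 kg.
Tool frame: the origin (TCP) lies midway between the tips of the shut fingers; the grasp point (between the pads) lies 19 mm behind it (manip.grip_depth is the distance from the TCP to the grasp point, in m); z points along the fingers, y is the line along which they close (so a half turn about z gives the same grasp; the last joint's range is limited). The gripper opens to 92 mm and grips with 3 to 60 N. Pads are 19 mm wide; open, the fingers measure 130 mm over their backs; the gripper's body (75 mm by 190 mm) begins 47 mm behind the grasp point.
Start: joints at [-0.838, 0.501, -0.427, 1.55, 0.221, 1.138, -0.21], TCP at [0.294, 0.58, 0.227] pointing down, gripper open.
Joint ranges: [-2.88, 2.88], [-0.31, 2.03], [-1.54, 1.56], [0.2, 2.42], [-1.41, 4.55], [0.19, 2.02], [-2.57, 2.57]. Speed limits (rad/s): [2.57, 2.57, 3.14, 3.14, 3.14, 3.14, 3.14].

INTERFACE

Orientations are given as a unit quaternion [x, y, z, w].
In Python, from bench import manip, effector, viewer gives the robot as it stands. Calls block until the motion is done:
- manip.move_pose(position, orientation): joint-space move of the TCP to a pose.
- manip.servo_line(position, ori=None, vel=0.15): straight line of the TCP; ori=None keeps the orientation; vel is the mean speed in m/s.
- manip.movej(angles): joint-space move.
- effector.open_jaws() and effector.close(f_grip=None): open the fingers fully, or close them until they stop; f_grip is the grip in N (None keeps the last).
- manip.sleep(seconds).
- manip.solve_ik(position, orientation): joint angles nearest the present ones, or None.
- viewer.get_image(name): name is "side" or "top"; returns the picture (480x640x3 uint8, red, green, blue); there is no depth.
- viewer.get_calibration(name): a dict with "vfov" (degrees; the focal length in pixels is half the picture's height over the tangent of half this angle, whatever the lens; pixels are square), "cx", "cy" (the principal point, pixels), "dist_coeffs" ([k1, k2, p1, p2, k3] as OpenCV has them; the pictures are not rectified), "eye" and "attitude" of the camera in the world. Camera axes: x right, y down, z forward; pixel columns grow to the right and rows downward; lengths in m; the calibration is good to about 2 mm. A picture is of the moment at which its call begins. get_calibration takes no time and is no camera call.
A pose or a line that the arm cannot do raises manip.PlanningError and nothing moves.
- manip.hand_in(): hands the job in; it is judged then, once.
Readings, each from a call of its own:
- manip.current_clock(): time.
- manip.current_q(): joint angles.
- manip.current_joint_velocities(): joint speeds.
- manip.current_tau(): joint torques, N m.
- manip.current_tool_pos(): TCP position.
- manip.current_tcp_rot(): TCP orientation.
- manip.current_force(): force on the tool from outside, world axes, zero at the start.
- manip.current_wrist_torque(): the same for the moment, N m.
- manip.current_finger_gap(): finger opening in m.
- manip.current_gripper_force(): force on a finger pad.
Only numpy, scipy, OpenCV 4.12 (cv2) and the standard library are available. Lean on these libraries where they do the work, as an engineer would, in place of code of your own. Each camera call takes 0.05 s, during which the arm holds its last target. There are 200 camera calls.

## Working session

There is one attempt and no reset: what is moved stays moved. The work goes in short steps, each a Python script; the robot and the scene stay as the last script left them, time stands still between calls to the robot, and variables do not carry over. Pictures are saved under pics/ and viewed, at most 10 in all, crops included, and the job is handed in when it is done.

```bash
ls; mkdir -p pics; python3 - <<'E'
from bench import manip, effector, viewer
import cv2
for n in ("top","side"):
    cv2.imwrite(f"pics/{n}0.png", cv2.cvtColor(viewer.get_image(n),cv2.COLOR_RGB2BGR))
    print(n, viewer.get_calibration(n))
print(manip.current_clock(), manip.current_tcp_rot(), manip.current_finger_gap())
E
```

```text
pics
top {'vfov': 44.98081035449247, 'cx': 319.8733870083234, 'cy': 240.13498376224248, 'dist_coeffs': array([-0.15691423,  0.        ,  0.        ,  0.        ,  0.        ]), 'eye': array([0.43604089, 0.00537305, 1.49605462]), 'attitude': array([-0.70433153,  0.70929622, -0.02093792,  0.01943111])}
side {'vfov': 47.013522458053934, 'cx': 315.71796122445755, 'cy': 235.7730431073381, 'dist_coeffs': array([0.01631385, 0.        , 0.        , 0.        , 0.        ]), 'eye': array([ 0.19992289, -1.07394308,  0.89910581]), 'attitude': array([ 0.88137999, -0.12566957,  0.0614055 , -0.45122704])}
0.1 [ 2.32724061e-01  9.72542422e-01 -8.33756593e-04 -2.32425298e-04] 0.09198089045763252
```

View pics/top0.png

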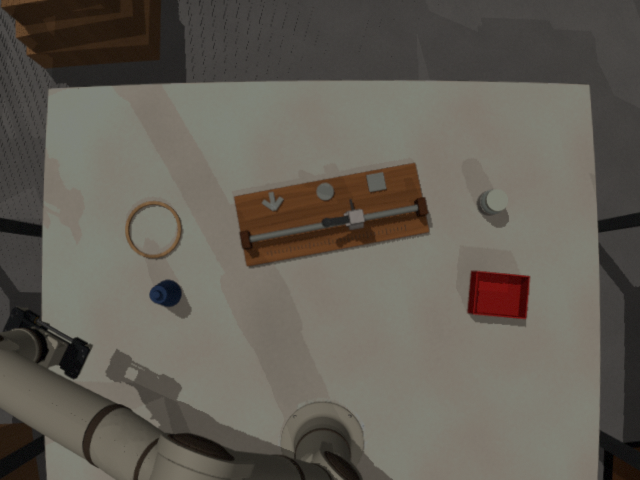

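View pics/side0.png

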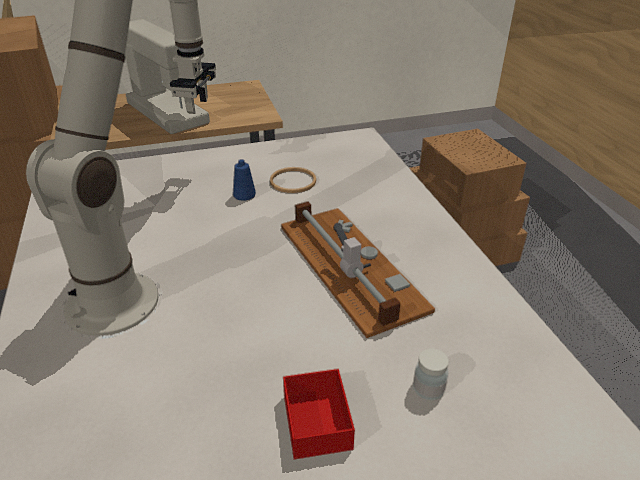

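The top view shows the gauge around (332,215). The arrow marker is at about (273,201), the round one at (325,191) and the square at (376,182). The stop block is at (356,217), with its lever pointing left (+y). The hoop and cone are on the left, the jar and tub on the right, all clear of the gauge.

```bash
cat > h.py <<'E'
import numpy as np, cv2
from scipy.spatial.transform import Rotation as R
from bench import manip, effector, viewer
def K(n):
    c=viewer.get_calibration(n); f=240/np.tan(np.radians(c["vfov"])/2)
    return c,np.array([[f,0,c["cx"]],[0,f,c["cy"]],[0,0,1]])
def ray(n,uv):
    c,k=K(n); p=cv2.undistortPoints(np.array(uv,float).reshape(-1,1,2),k,c["dist_coeffs"]).reshape(-1,2)
    return c["eye"], R.from_quat(c["attitude"]).apply(np.c_[p,np.ones(len(p))])
def onplane(n,uv,z):
    e,d=ray(n,uv); return e+d*((z-e[2])/d[:,2])[:,None]
E
python3 - <<'E'
from h import *
im=cv2.imread("pics/top0.png")
hsv=cv2.cvtColor(im,cv2.COLOR_BGR2HSV)
roi=np.zeros(im.shape[:2],np.uint8); roi[155:275,228:436]=255
h,s,v=cv2.split(hsv)
wood=((s>110)&(roi>0)).astype(np.uint8)*255
cs,_=cv2.findContours(wood,cv2.RETR_EXTERNAL,cv2.CHAIN_APPROX_NONE)
c=max(cs,key=cv2.contourArea)
P=onplane("top",c.reshape(-1,2),0.016)
r=cv2.minAreaRect(P[:,:2].astype(np.float32)*1000); print("base",r)
fill=cv2.drawContours(np.zeros_like(wood),[c],-1,255,-1)
m=cv2.bitwise_and(fill,((s<80)).astype(np.uint8)*255)
n,l,st,ce=cv2.connectedComponentsWithStats(m)
for i in range(1,n):
    if st[i,4]>25: print(st[i],ce[i],onplane("top",ce[i],0.024)[0])
crop=im[155:275,228:436]; mm=cv2.cvtColor(m,cv2.COLOR_GRAY2BGR)[155:275,228:436]
cv2.imwrite("pics/c1.png",cv2.resize(np.vstack([crop,mm])[:, :],None,fx=2.4,fy=2.4,interpolation=cv2.INTER_CUBIC))
E
```

```text
base ((588.6183471679688, -29.91156005859375), (183.3474578857422, 484.3108825683594), 10.33200454711914)
[366 172  20  20 298] [375.80536913 181.65436242] [ 0.66951746 -0.1426866   0.024     ]
[317 183  17  17 239] [324.79497908 191.15481172] [ 0.64561954 -0.01154522  0.024     ]
[262 192  22  19 202] [272.52475248 202.0049505 ] [0.61867897 0.12232231 0.024     ]
[ 249  200  169   42 1334] [337.37256372 221.6964018 ] [ 0.5669392  -0.04300268  0.024     ]
```

View pics/c1.png

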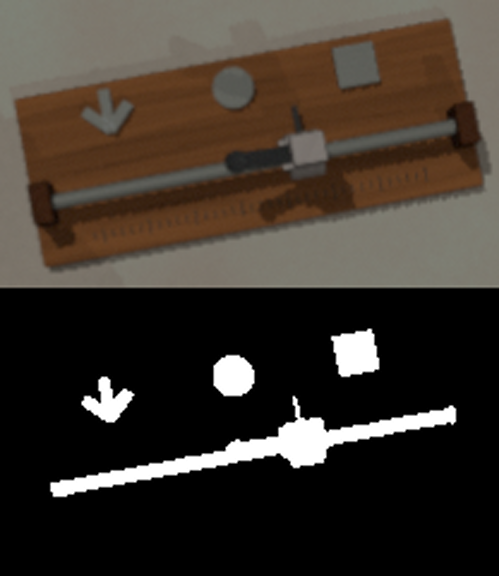

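The crop confirms the arrow (centroid 272.5,202.0), the round marker (324.8,191.2) and the square (375.8,181.7). The block's top is at about (356,217) and its pointer tip at about (351,200). Next I'll build the gauge frame, locate the block and plan.

```bash
cat >> h.py <<'E'
def masks(im):
    hsv=cv2.cvtColor(im,cv2.COLOR_RGB2HSV); return hsv[...,1],hsv[...,2]
mk=np.array([[.66952,-.14269],[.64562,-.01155],[.61868,.12232]])  # square, round, arrow
d=mk[0]-mk[2]; yaw=np.arctan2(d[0],-d[1])
yaw=(yaw+np.radians(10.332))/2
X=np.array([np.cos(yaw),np.sin(yaw)]); Y=np.array([-X[1],X[0]])
base=np.array([.58862,-.02991])
O=Y*(base@Y)+X*(((base@X-.0275)+(np.mean(mk[:2]@X)-.085))/2)
arrow_y=(mk[2]-O)@Y
def g(x,y,z): return np.r_[O+X*x+Y*y,z]
def togauge(p): return np.array([(p[...,:2]-O)@X,(p[...,:2]-O)@Y]).T
def quat(s=1):  # tool z down, tool y along s*X
    y=np.r_[s*X,0]; z=np.array([0,0,-1.]); return R.from_matrix(np.c_[np.cross(y,z),y,z]).as_quat()
E
python3 - <<'E'
from h import *
print("yaw",np.degrees(yaw),"O",O,"arrow y",arrow_y,"markers",togauge(mk))
im=cv2.cvtColor(cv2.imread("pics/top0.png"),cv2.COLOR_BGR2RGB); s,v=masks(im)
print(v[205:232:2,344:370:2]); 
for t in (150,165,180):
    m=np.zeros_like(v); m[200:235,335:375]=((v>t)&(s<80))[200:235,335:375]
    n,l,st,ce=cv2.connectedComponentsWithStats(m); i=1+np.argmax(st[1:,4]); print(t,st[i],togauge(onplane("top",ce[i],.122)))
print("ptr",togauge(onplane("top",[351.3,199.6],.035)))
for s_ in (1,-1):
    print(s_,[manip.solve_ik(g(0,y,z),quat(s_)) for y,z in ((-.04,.2),(-.04,.086),(.14,.086),(.22,.09))])
E
```

```text
yaw 10.595892054897508 O [ 0.56237197 -0.03482024] arrow y 0.14410679639969262 markers [[ 0.08548581 -0.1257329 ]
 [ 0.08610748  0.00756573]
 [ 0.08424298  0.1441068 ]]
[[ 84  83  84  62  43  71  82  79  81  81  80  83  81]
 [ 82  81  79  65  41  51  82  82  85  84  84  86  86]
 [ 82  82  85  75  48  64  79  88  98  87  89  90  90]
 [ 86  77  87 101 104 115 119 118 119 103  95  96  96]
 [ 92  92  90 121 122 121 121 119 121 114  90  88  86]
 [ 91  77  65 120 122 121 120 119 122 119  80  86  88]
 [ 36  34  50 111 122 120 120 123 122 120  88  90  88]
 [ 36  35  36 102 122 121 119 122 121 122  86  66  67]
 [ 35  37  37  93 121 119 120 118 112 104  75  51  51]
 [ 44  77  90  83  98  82  67  67  64  68  52  51  53]
 [ 69  89  83  71  65  67  71  74  72  73  56  55  56]
 [ 53  53  50  67  72  69  69  66  63  64  58  57  55]
 [ 54  56  56  60  62  57  56  57  57  57  57  57  56]
 [ 60  64  71  70  57  55  57  57  56  58  56  53  58]]Traceback (most recent call last):
  File "<stdin>", line 7, in <module>
    return _wrapfunc(a, 'argmax', axis=axis, out=out, **kwds)
    return bound(*args, **kwds)
ValueError: attempt to get argmax of an empty sequence
```

```bash
cat >> h.py <<'E'
def block(im,c,t=106,r=30):
    s,v=masks(im); m=np.zeros_like(v); sl=np.s_[int(c[1])-r:int(c[1])+r,int(c[0])-r:int(c[0])+r]
    m[sl]=((v>t)&(s<80))[sl]; n,l,st,ce=cv2.connectedComponentsWithStats(m); i=1+np.argmax(st[1:,4])
    return st[i],ce[i],togauge(onplane("top",ce[i],.122))
E
python3 - <<'E'
from h import *
im=cv2.cvtColor(cv2.imread("pics/top0.png"),cv2.COLOR_BGR2RGB)
for t in (100,106,112): print(block(im,(356,216),t,16))
print("ptr",togauge(onplane("top",[351.3,199.6],.035)))
for s_ in (1,-1):
    for y,z in ((-.04,.2),(-.04,.086),(.14,.086),(.22,.09)): print(s_,manip.solve_ik(g(0,y,z),quat(s_)))
E
```

```text
(array([349, 210,  15,  13, 159], dtype=int32), array([356.16352201, 216.13207547]), array([[-0.0004512 , -0.05065075]]))
(array([349, 210,  15,  13, 147], dtype=int32), array([356.17687075, 216.07482993]), array([[-0.00032288, -0.05070875]]))
(array([350, 210,  14,  13, 137], dtype=int32), array([356.34306569, 216.01459854]), array([[-0.00025677, -0.05112614]]))
ptr [[ 0.05060817 -0.05393382]]
1 [ 0.01919522  0.36121022  0.07919677  1.78631323 -0.03333266  0.99535956
  0.29637835]
1 [ 0.04168894  0.50952481  0.0521795   1.86481897 -0.03662171  0.76816376
  0.29852702]
1 [-0.16130571  0.47139126 -0.09562703  1.93057056  0.06417388  0.7425075
 -0.10893514]
1 [-0.26085365  0.47705046 -0.15251713  1.91187418  0.10143306  0.75998747
 -0.2852736 ]
-1 [-0.81079052  0.7872586   1.35730336  1.81137627 -0.81715806  1.25145682
 -2.17183636]
-1 [-0.77984452  1.04969076  1.35028343  1.89045436 -1.11676609  1.22756641
 -1.98509358]
-1 [-1.13235821  1.00994254  1.35124526  1.96042019 -1.09871081  1.18893921
 -2.28497817]
-1 [ 0.19163155  0.59082427 -0.74133117  1.89658547  0.52109972  0.85654802
  2.50841637]
```

```bash
python3 - <<'E'
from h import *
q=quat(1); y0=-.051
manip.move_pose(g(0,y0,.22),q); print(manip.current_clock())
manip.servo_line(g(0,y0,.086),vel=.12)
effector.close(f_grip=25); print(manip.current_clock(),manip.current_finger_gap(),manip.current_force(),togauge(manip.current_tool_pos()))
p0=manip.current_tool_pos()
manip.servo_line(p0+np.r_[Y*.1955,0],vel=.08)
print(manip.current_clock(),manip.current_finger_gap(),manip.current_force(),togauge(manip.current_tool_pos()-0*p0))
effector.open_jaws(); manip.servo_line(g(0,arrow_y,.2),vel=.15); manip.servo_line(g(-.12,arrow_y-.12,.25),vel=.25)
print(manip.current_clock())
for n in("top","side"): cv2.imwrite(f"pics/{n}1.png",cv2.cvtColor(viewer.get_image(n),cv2.COLOR_RGB2BGR))
im=cv2.imread("pics/top1.png")[160:280,220:380]; im2=cv2.imread("pics/side1.png")[170:320,270:430]
cv2.imwrite("pics/c2.png",np.hstack([cv2.resize(i,(400,int(400*i.shape[0]/i.shape[1])),interpolation=cv2.INTER_CUBIC)[:300] for i in(im,im2)]))
E
```

```text
2.65
4.9 0.029810221319734504 [-1.06098957  0.24793434  1.52070029] [-0.00023789 -0.05098173]
7.4917 0.0300043843983459 [ 5.1854075  -3.99393934 -3.31260391] [0.00099924 0.14308882]
10.35
```

View pics/c2.png

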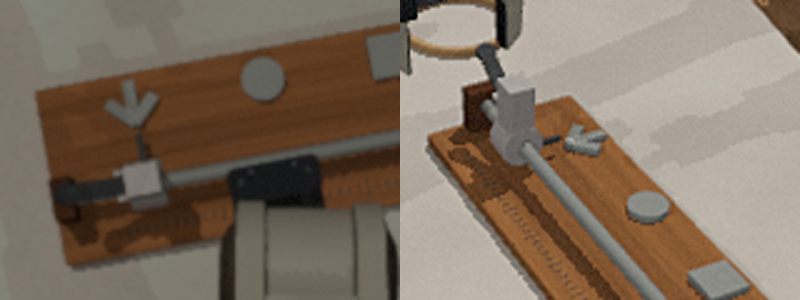

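The stop now sits beside the arrow. In the top crop the pointer is at about (140,145) and the arrow stem at about (130,95), and the lever is still raised. I'll measure the offset, using both the block and the pointer.

```bash
cat > meas.py <<'E'
from h import *
import sys
im=cv2.cvtColor(cv2.imread(sys.argv[1]),cv2.COLOR_BGR2RGB); s,v=masks(im)
for t in (98,106,112): print("block",block(im,(276.6,233),t,14))
# arrow again in this picture
m=np.zeros_like(v); m[185:216,255:292]=(s<80)[185:216,255:292]
n,l,st,ce=cv2.connectedComponentsWithStats(m); i=1+np.argmax(st[1:,4]); print("arrow",st[i],togauge(onplane("top",ce[i],.024)))
# pointer: darkest column weighting on rows between arrow and block
for r in range(208,226):
    w=np.clip(75-v[r,268:285].astype(float),0,None); w[s[r,268:285]>130]=0
    if w.sum()>15: print(r,(w*np.arange(268,285)).sum()/w.sum(),togauge(onplane("top",[(w*np.arange(268,285)).sum()/w.sum(),r],.035)).round(4))
E
python3 meas.py pics/top1.png
```

```text
block (array([265, 224,  19,  16, 186], dtype=int32), array([275.55913978, 231.30645161]), array([[0.00056003, 0.14458556]]))
block (array([269, 225,  15,  14, 154], dtype=int32), array([276.15584416, 231.32467532]), array([[0.00024576, 0.14319839]]))
block (array([269, 225,  15,  13, 142], dtype=int32), array([276.21830986, 231.11971831]), array([[0.00069747, 0.14296131]]))
arrow [262 192  21  19 202] [[0.08435446 0.14421726]]
209 276.85714285714283 [[0.0631 0.136 ]]
210 275.10526315789474 [[0.0614 0.1408]]
214 275.1060606060606 [[0.0514 0.1427]]
215 275.1818181818182 [[0.0489 0.143 ]]
216 275.52830188679246 [[0.0462 0.1426]]
217 275.6111111111111 [[0.0437 0.1429]]
218 276.12987012987014 [[0.0409 0.1421]]
219 276.2105263157895 [[0.0384 0.1423]]
220 276.77647058823527 [[0.0356 0.1414]]
221 276.75949367088606 [[0.0331 0.1419]]
222 276.8837209302326 [[0.0306 0.1421]]
223 277.45714285714286 [[0.0278 0.1411]]
```

The stop is 1–2 mm short of the arrow's middle, which is inside the tolerance, so I'll press the lever now.

```bash
python3 - <<'E'
from h import *
yp=.143+.071
effector.close(f_grip=5)
manip.servo_line(g(0,yp,.22),vel=.2)
manip.servo_line(g(0,yp,.14),vel=.12); f0=manip.current_force()
for z in (.115,.100,.096,.094,.0925):
    manip.servo_line(g(0,yp,z),vel=.04); f=manip.current_force()-f0
    print(z,manip.current_tool_pos()[2].round(4),f.round(2))
    if f[2]>12: break
manip.servo_line(g(0,yp,.2),vel=.12); manip.servo_line(g(-.12,arrow_y-.12,.25),vel=.25)
print(manip.current_clock())
for n in("top","side"): cv2.imwrite(f"pics/{n}2.png",cv2.cvtColor(viewer.get_image(n),cv2.COLOR_RGB2BGR))
im=cv2.imread("pics/top2.png")[160:280,220:380]; im2=cv2.imread("pics/side2.png")[170:320,270:430]
cv2.imwrite("pics/c3.png",np.hstack([cv2.resize(i,(400,int(400*i.shape[0]/i.shape[1])),interpolation=cv2.INTER_CUBIC)[:300] for i in(im,im2)]))
E
python3 meas.py pics/top2.png
```

```text
0.115 0.1148 [ 1.46 -0.65  0.37]
0.1 0.0996 [ 0.44 -0.48  0.35]
0.096 0.0958 [ 1.22 -0.1   0.19]
0.094 0.0942 [ 0.69 -0.19  2.12]
0.0925 0.0937 [-1.49 -1.71 12.39]
18.15
block (array([265, 224,  19,  16, 184], dtype=int32), array([275.50543478, 231.27717391]), array([[0.00065306, 0.14469815]]))
block (array([268, 225,  16,  15, 158], dtype=int32), array([276.01898734, 231.39240506]), array([[0.00014939, 0.14354847]]))
block (array([269, 225,  15,  13, 142], dtype=int32), array([276.21830986, 231.11971831]), array([[0.00069747, 0.14296131]]))
arrow [262 192  22  19 202] [[0.08424239 0.14410925]]
209 276.5 [[0.0633 0.1369]]
210 275.0571428571429 [[0.0615 0.141 ]]
214 275.1449275362319 [[0.0514 0.1426]]
215 275.17910447761193 [[0.0489 0.143 ]]
216 275.5357142857143 [[0.0462 0.1426]]
217 275.8857142857143 [[0.0435 0.1422]]
218 276.12820512820514 [[0.0409 0.1421]]
219 276.2191780821918 [[0.0384 0.1423]]
220 276.2950819672131 [[0.0358 0.1426]]
221 276.8125 [[0.0331 0.1418]]
222 277.04938271604937 [[0.0305 0.1417]]
223 277.3980582524272 [[0.0278 0.1413]]
```

View pics/c3.png

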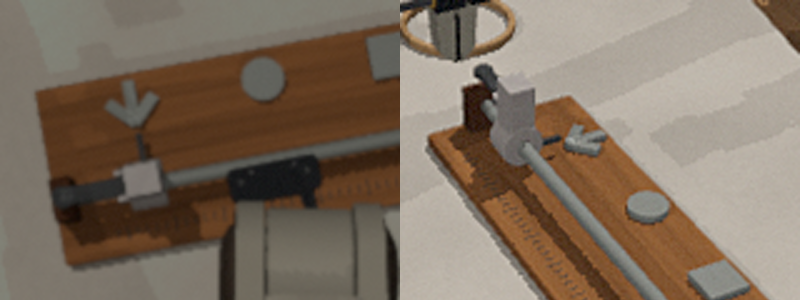

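The side crop shows the lever down: its tip has moved from about (487,52) to (485,75). The end stop was felt at z = 0.0937, and the stop hasn't shifted from the mark.

```bash
python3 -c "
from bench import manip
print(manip.hand_in())"
```

```text
the job is handed in; nothing more can be done
None
```

I handed the job in: by the camera the stop's pointer is about 1–2 mm from the arrow marker's middle (limit 6 mm), the lever is pressed flat against its end stop, and the tub, cone, hoop and jar were not touched.

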